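# Clamp a probe in its holder beside a dosing pump

### The job

Stand the loose grey probe upright in the vee holder of the dosing station, its foot fully down on the base plate, and let go of it. Then turn the black butterfly knob clockwise until the clamp arm nips the probe gently into the vee: stop when the turning moment has risen by about 0.15 N m over that of free turning, and never by twice that, or the thin probe cracks. Turn the knob and not the arm itself, do not lean on the pump or disturb the other parts on the bench, and leave the probe standing clamped.

Things in the scene. Friction and masses are not known exactly. Their poses are not given: they have to be found in the camera images.
- station: Fixed dosing station. Origin: on the knob's axis, at the underside of the base plate (on the bench). Aluminium base plate 130 (x) x 235 (y, from -150 to +85) x 8 mm thick. The knob, the probe holder (at +y) and the pump (at -y) stand on it in a row along the station's y axis.
- seat (a point): Where the clamped probe's foot centre rests, on the base plate's top (8 mm above the bench), 45 mm in +y from the knob's axis; axes as the station's. Holder: a vee of two grey walls 60 mm tall, open to -x, touching the probe when it is centred here; opposite, a lip 14 mm tall with its inner face 16 mm away in -x. Aim 2 mm to -x of here for about 2 mm of play all round.
- knob (a point): Centre of the upright blade of the black butterfly knob, on its vertical axis, 83 mm above the bench. Its x axis runs along the blade: 54 mm from wing tip to wing tip, 8 mm thick (11 mm at the tips), 34 mm tall (66 to 100 mm above the bench), over a round flange of radius 14 mm (60 to 66 mm).
- clamp: Collar with the steel clamp arm under the knob; origin and axes turn with the blade. Arm: level, 56 mm long from the axis, 10 mm thick, 44 to 56 mm above the bench. Its angle to the blade differs by up to 0.3 rad either way from unit to unit, unmeasured. It is springy about the axis (4 N m per rad) and meets the probe 42 mm from it: 0.15 N m of spring torque is about 3.6 N.
- pump: Fixed blue dosing pump on the base plate: box 100 (x) x 85 (y) x 92 mm, with a flat clear dome 13 mm higher, its top 113 mm above the bench. Origin: centre of its underside. Its flat side, parallel to the station's x axis, is 35 mm from the knob's axis and 8 mm from the passing wing tips.
- probe_mid (a point): Centre, half-way up, of the loose probe: a plain grey cylinder of diameter 24 mm and height 100 mm (about 0.12 kg) standing upright on the bench, with a chamfered foot (16 mm across, widening to 24 mm at 5 mm up), a narrow dark band and a small brass stud on its top.
- gauge: Bystander: loose round steel pressure gauge lying on its back, 60 mm across, 26 mm tall; origin at the centre of its underside.
- fitting: Bystander: loose brass fitting standing upright, 32 mm across at the foot, 40 mm tall; origin at the centre of its underside.
- driver: Bystander: loose screwdriver with a red handle, about 200 mm long and 26 mm thick, lying along its own x axis; origin under its middle, on the bench.
- wing: The same knob as a turning part; origin on its axis at bench level, x along the blade. Clockwise from above tightens. Its steady drag of about 0.28 N m holds it where it is left; when it is held at rest the drag may bear up to this much either way, so compare only readings taken alike. The clamp arm meets the probe after 0.5 to 1.5 rad; the knob stops dead after at most 1.9 rad.
Things that resemble listed ones, but are neither listed nor needed, are in the scene too. Of the things that look like the part that bears probe_mid, take the one that is farthest from the robot's base at the start.

How it is judged (in metres and radians):
On the way, in this order (a step that is already met when the one before it is completed fails the run):
1. the probe stands in the holder, foot on the plate, let go of, not yet clamped (x of probe_mid in the frame of seat between -0.008 and 0.004 m and y of probe_mid in the frame of seat between -0.007 and 0.007 m and z of probe_mid in the frame of seat below 0.053 m and angle between probe_mid's own z axis and vertical below 0.12 rad and contact force between the fingers and probe below 0.2 N and contact force between clamp and probe below 0.5 N), for 0.2 s.
2. the clamp arm presses the probe into the vee (contact force between clamp and probe above 1.5 N), for 0.2 s.
At the end, for the whole second after the job is handed in: The probe stands in the vee, foot on the plate (within 3 mm), within 5 mm of its seat and 0.08 rad of upright, held by the clamp arm with 1.5 to 8 N, at rest (horizontal distance between probe_mid and seat below 0.005 m and z of probe_mid in the frame of seat below 0.053 m and angle between probe_mid's own z axis and vertical below 0.08 rad and contact force between clamp and probe between 1.5 and 8 N and linear speed of probe below 0.02 m/s); the robot touches nothing.
It fails at once if the clamp arm presses the probe with more than 8 N (contact force between clamp and probe above 8 N).
It fails at once if the robot leans on the pump with more than 5 N (contact force between any of the fingers, the arm and pump above 5 N).
It fails at once if the robot pushes the clamp arm itself with more than 3 N (contact force between any of the fingers, the arm and clamp above 3 N).
It fails at once if the gauge, the fitting or the screwdriver is moved by more than 20 mm (distance of any of gauge, fitting, driver from where it was at the start of the episode above 0.02 m).
It also fails if it takes over 72 s, if anything falls off the work surface, if the arm or the gripper's body presses on something with over 40 N, if the wrist force passes 120 N, or if a joint passes its speed limit or range.

### The arm

A 6-joint arm with a two-finger parallel gripper is mounted at the origin on the work surface. World frame = base frame: x ahead of the robot, y to its left, z up, the work surface at z = 0. Lengths are in mm, angles in degrees, forces in N, time in s.
With the tool pointing down it reaches from about 300 to 850 mm from the base axis. Payload 4.2 kg.
Tool frame: the origin (TCP) lies on the centre line of the jaws, within the pads' length; the fingertips stand 14 mm ahead of it and the grasp point (between the pads) lies 5 mm behind it (env.finger_overhang is the z of the fingertips in the tool frame, in mm); z points along the fingers, y is the line along which they close (so a half turn about z gives the same grasp; the last joint's range is limited). The gripper opens to 91 mm and grips with 3 to 60 N. Pads are 32 mm wide; open, the fingers measure 118 mm over their backs; the gripper's body (76 mm by 178 mm) begins 60 mm behind the grasp point.
Start: joints at [75.115, 18.312, 89.639, -0, 72.044, -1.146], TCP at [136.568, 558.561, 227.976] pointing down, gripper open.
Joint ranges: [-177.97, 177.97], [-48.28, 115.42], [12.27, 149.76], [-77.06, 257.06], [2.81, 150.46], [-146.56, 146.56]. Speed limits (degrees/s): [147.25, 147.25, 180, 180, 180, 180].

### API

Orientations are given as [roll, pitch, yaw] about the fixed x, y, z axes, in that order (R = Rz(yaw) Ry(pitch) Rx(roll)).
In Python, from workcell import sensors, viewer, env gives the robot as it stands. The module is installed in compiled form; this text tells all that it offers.
- The arm moves only by the tool step_arm, never from a script. Its argument "plan" is one flat list of numbers, 6 for each row, row after row: the shift along the tool's x, y, z in cm, then the turn, a rotation vector about the tool's x, y, z in rad. In form: [x, y, z, wx, wy, wz, x, y, z, wx, wy, wz, ...]. A call has 1 to 5 rows; each row shifts and turns the commanded pose from where the row before left it, along the tool's axes as they then stand; what a row does not reach is not made up. A row lasts 1/12 s, in which the tool goes at most 41.7 mm and 7.16 degrees, less where a joint would pass 70% of its speed; a pose out of reach is approached as far as the arm can. A call is refused whole if a number of a shift passes 4.17 or a number of a turn 0.125, either way. A call with a gripper value outside its range is refused whole. "hand" is the finger opening in cm, from 0 to 9.12, set as the call begins (left out, the last holds). The fingers move at their own pace and stop on an object; "newtons" is the grip in N (left out, the last holds). Time passes only in rows, so rows that do not move let the fingers close. It gives the time, the measured TCP pose, the force, the opening and the grip force at its end, in the units of the state.
- sensors.state(): the state, without advancing time (a new reading comes with each control period).
- viewer.grab_frame(name): name is "scene" or "top"; returns a dict with "img" (480x640x3 uint8, red, green, blue), "fx", "fy", "cx", "cy" (pixels), "k1" (the pictures are not rectified: a ray, as slopes to the right and down, at radius r is drawn at 1 + k1 r^2 times it, then the intrinsics apply), "position" and "attitude" of the camera in the world. Camera axes: x right, y down, z forward; pixel columns grow to the right and rows downward; lengths in mm; the calibration is good to about 2 mm. A picture is of the moment at which its call begins. There is no depth.
- env.job_done(): hands the job in; it is judged then, once.
Trained networks look in a picture, given as the dict that the camera call returned (one of the last four; its "shot" number tells which), for a name from the list of things; names that differ only in an ending like _2 or _b are one class to them, and where a whole thing is asked for, a point or a joint stands for the part that bears it (a point fixed in the world has none). Each returns a list of dicts, best first, with "score" (0 to 1); they miss things now and then, are a little off and sometimes report something else, mostly with a low value. They report only what shows in the picture. A call takes as long as a camera call. They do not tell look-alikes from the thing itself.
- viewer.boxes_of(name, picture): "location" ([column, row] in pixels, amid what is visible of it).
- viewer.pinpoint(name, picture): "location" ([column, row] in pixels: a listed point, or the origin of a listed thing).
The state is a dict: "time_s": time; "qpos": joint angles; "qvel": joint speeds; "effort": joint torques, N m; "ee_pos": TCP position; "ee_rot": TCP orientation; "force": force on the tool from outside, world axes, zero at the start; "torque": the same for the moment, N m; "gripper_width": finger opening in mm; "gripper_force": force on a finger pad.
Only numpy, scipy, OpenCV 4.12 (cv2) and the standard library are available. Lean on these libraries where they do the work, as an engineer would, in place of code of your own. Each camera call takes 0.05 s, during which the arm holds its last target. There are 200 camera calls.

## Working session

There is one attempt and no reset: what is moved stays moved. The work goes in short steps, Python scripts to look and compute and a tool call to move; the robot and the scene stay as the last step left them, time stands still between calls to the robot, and variables do not carry over. Pictures are saved under pics/ and viewed, at most 10 in all, crops included, and the job is handed in when it is done.

Besides the shell and the picture viewer there is one more tool, called after "Request:" as name(argument=value, ...), one argument or row to a line, values as JSON. step_arm: Moves the arm, as the interface text tells. Its arguments: {"type":"object","properties":{"plan":{"type":"array","items":{"type":"number"}},"hand":{"type":"number"},"newtons":{"type":"number"}},"required":["plan"]}

```bash
mkdir -p pics; cat > h.py <<'E'
import numpy as np, cv2
from scipy.spatial.transform import Rotation as R
from workcell import sensors, viewer, env
def Rm(a):
    a=np.array(a,float)
    return a if a.shape==(3,3) else (R.from_quat(a).as_matrix() if a.size==4 else R.from_euler('xyz',a,degrees=True).as_matrix())
def ray(p,px):
    d=np.array([(px[0]-p['cx'])/p['fx'],(px[1]-p['cy'])/p['fy']]);u=d.copy()
    for _ in range(30): u=d/(1+p['k1']*(u@u))
    return np.array(p['position'],float),Rm(p['attitude'])@np.array([u[0],u[1],1])
def onz(p,px,z):
    o,d=ray(p,px); return o+d*(z-o[2])/d[2]
def proj(p,X):
    c=Rm(p['attitude']).T@(np.array(X,float)-p['position']);u=c[:2]/c[2];u=u*(1+p['k1']*(u@u))
    return np.array([u[0]*p['fx']+p['cx'],u[1]*p['fy']+p['cy']])
def tri(a,b):
    (o1,d1),(o2,d2)=a,b
    s=np.linalg.lstsq(np.c_[d1,-d2],o2-o1,rcond=None)[0]
    x,y=o1+d1*s[0],o2+d2*s[1]; return (x+y)/2,np.linalg.norm(x-y)
def save(n,img): cv2.imwrite('pics/'+n,cv2.cvtColor(img,cv2.COLOR_RGB2BGR))
E
python3 - <<'E'
from h import *
np.set_printoptions(precision=1,suppress=True)
Z=dict(station=0,seat=8,knob=83,clamp=50,pump=8,probe_mid=50,gauge=0,fitting=0,driver=0,wing=0)
for c in('scene','top'):
    p=viewer.grab_frame(c); save(c+'0.png',p['img'])
    print(c,p['position'],p['attitude'],p['fx'],p['k1'])
    for n in Z:
        for d in viewer.pinpoint(n,p)[:3]: print(n,round(d['score'],2),np.array(d['location']),onz(p,d['location'],Z[n]))
print(sensors.state(),env.finger_overhang)
E
```

```text
scene [1240.7 -654.8 1108.7] [-137.     0.9   46.8] 595.674280985812 -0.19833714248725912
station 0.68 [338.4 260.5] [558.9  24.    0. ]
station 0.57 [189.5 344.4] [ 506.6 -387.5    0. ]
seat 0.53 [216.1 311.7] [ 480.7 -291.9    8. ]
knob 0.56 [336.5 238.4] [557.5  18.2  83. ]
pump 0.87 [326.9 283.2] [595.7 -50.2   8. ]
probe_mid 0.82 [245.1 325. ] [ 581.9 -280.9   50. ]
probe_mid 0.8 [239.9 279.9] [ 474.8 -211.    50. ]
probe_mid 0.57 [266.4 293.8] [ 548.2 -192.6   50. ]
gauge 0.6 [190.2 345.9] [ 510.9 -388.6    0. ]
fitting 0.45 [216.2 309. ] [ 469.1 -284.4    0. ]
driver 0.52 [379.1 171. ] [398.2 344.4   0. ]
top [ 409.9  -10.8 1538.8] [-176.6   -0.3  -90.4] 598.1332486655905 -0.006554875144522811
station 0.61 [319.6 218.4] [565.6  16.3   0. ]
seat 0.62 [298.5 222.4] [554.8  70.4   8. ]
knob 0.59 [315.1 216.3] [562.5  25.8  83. ]
clamp 0.5 [320.9 219.1] [558.8  12.2  50. ]
pump 0.76 [347.3 210.3] [585.4 -55.2   8. ]
probe_mid 0.69 [410.9 247. ] [ 487.6 -211.9   50. ]
probe_mid 0.68 [400.4 223. ] [ 547.9 -186.5   50. ]
probe_mid 0.66 [437.4 205.1] [ 592.4 -279.9   50. ]
gauge 0.67 [477.4 241.4] [ 503.7 -390.8    0. ]
fitting 0.46 [438.  252.8] [ 474.9 -288.4    0. ]
driver 0.94 [191.6 282.7] [401.9 345.4   0. ]
driver 0.24 [318.2 219.2] [563.6  20.    0. ]
wing 0.72 [316.6 218.6] [565.2  24.1   0. ]
{'time_s': 1.1, 'qpos': array([75.1, 18.3, 89.6,  0. , 72. , -1.1]), 'qvel': array([-0. ,  0.1,  0. , -0. ,  0.1,  0. ]), 'effort': array([  0. , -41.2, -23.2,   0.1,   0. ,   0. ]), 'ee_pos': array([136.6, 558.6, 228. ]), 'ee_rot': array([180. ,  -0. , 166.3]), 'force': array([-1. , -0. ,  0.4]), 'torque': array([0., 0., 0.]), 'gripper_force': 0.0, 'gripper_width': 91.21226489659962} 14.0
```

```bash
python3 - <<'E'
import cv2
a=cv2.imread('pics/top0.png')[130:290,250:500]; b=cv2.imread('pics/scene0.png')[190:370,150:400]
cv2.imwrite('pics/a.png',cv2.resize(a,(800,512),interpolation=cv2.INTER_CUBIC));cv2.imwrite('pics/b.png',cv2.resize(b,(800,576),interpolation=cv2.INTER_CUBIC))
E
```

```text
(no output)
```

View pics/a.png

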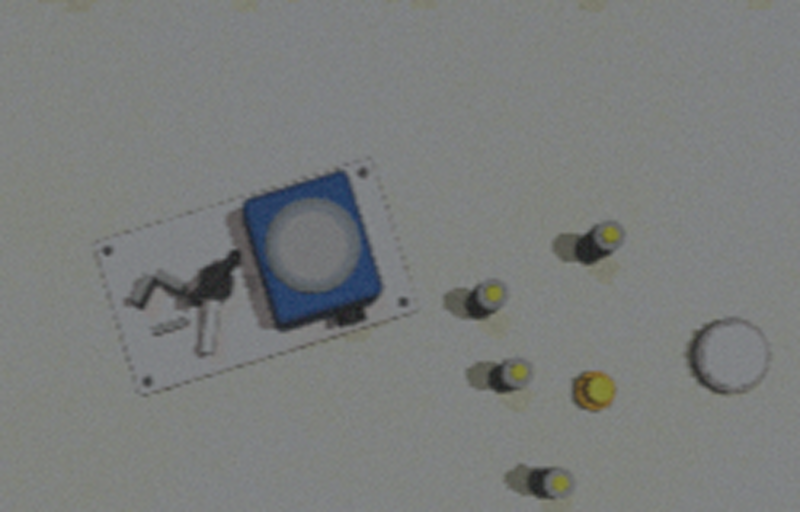

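View pics/b.png

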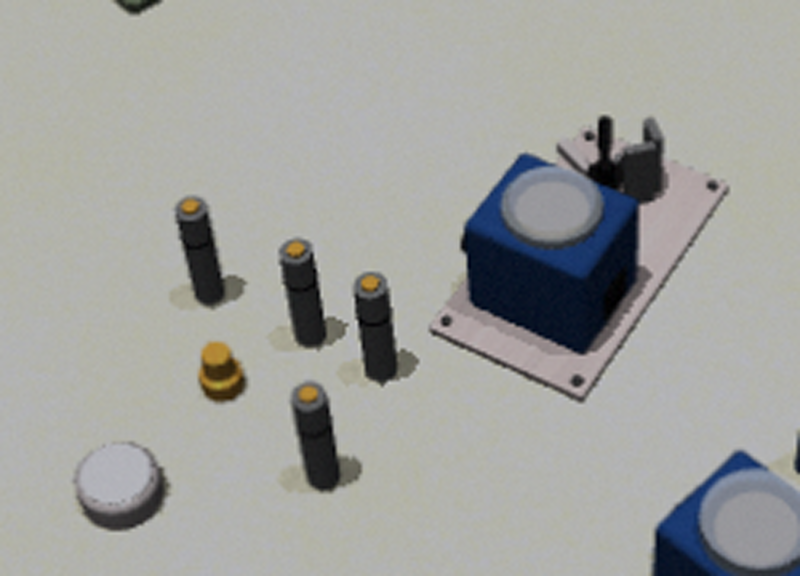

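```bash
python3 - <<'E'
from h import *
from scipy.optimize import least_squares
np.set_printoptions(precision=1,suppress=True)
P={c:viewer.grab_frame(c) for c in('top','scene')}
t=np.array([(97,242),(372,158),(417,312),(142,396)])/3.2+[250,130]
s=np.array([(728,188),(583,399),(432,330),(558,145)])/3.2+[150,190]
L=np.array([(65,85),(65,-150),(-65,-150),(-65,85)])
for c,q in(('top',t),('scene',s)):
    W=np.array([onz(P[c],x,8)[:2] for x in q])
    f=lambda v:(L@np.array([[np.cos(v[2]),np.sin(v[2])],[-np.sin(v[2]),np.cos(v[2])]])+v[:2]-W).ravel()
    r=least_squares(f,[560,20,.2]); print(c,W.tolist(),r.x[:2],np.degrees(r.x[2]),r.fun)
c=P['top']
for n,px,z in(('tipA',(237,258),95),('tipB',(188,298),95),('armend',(205,352),56),('armroot',(213,305),56),('vee1',(133,303),68),('veemid',(152,278),68),('vee2',(190,300),68)):
    print(n,onz(c,np.array(px)/3.2+[250,130],z))
for k in P:
  for d in viewer.boxes_of('probe_mid',P[k]): print(k,round(d['score'],2),np.array(d['location']),onz(P[k],d['location'],50))
save('full.png',P['scene']['img'])
E
```

```text
top [[598.4038458858007, 117.07816557550662], [665.3034913294852, -104.68394013118295], [540.4693391493081, -139.64148101285335], [474.31169442140543, 81.20864944895386]] [560.4  19.6] 16.530923139650035 [ 0.1  2.6  0.1 -1.   0.3 -3.  -0.4  1.4]
scene [[603.8047591318577, 116.21134051615275], [670.2969277369474, -104.72065703446458], [549.3966668538378, -141.35118209032385], [478.4822285676845, 52.756022348830015]] [564.8  11.4] 19.27491244172725 [ -5.7  -3.1   5.3  -4.    3.5 -10.3  -3.1  17.4]
tipA [574.9   3.7  95. ]
tipB [544.7  41.   95. ]
armend [506.2  29.4  56. ]
armroot [542.7  23.   56. ]
vee1 [543.6  84.4  68. ]
veemid [562.8  69.7  68. ]
vee2 [545.6  40.4  68. ]
top 0.65 [420.1 283.7] [ 396.1 -233.6   50. ]
top 0.42 [437.1 203.7] [ 595.9 -279.2   50. ]
top 0.38 [478.8 239.7] [ 504.9 -382.    50. ]
scene 0.78 [243.1 279.6] [ 479.3 -205.1   50. ]
scene 0.77 [268.8 291.8] [ 547.6 -185.    50. ]
scene 0.76 [246.3 326.3] [ 586.4 -281.1   50. ]
scene 0.72 [210.2 271.2] [ 405.6 -245.7   50. ]
```

View pics/full.png

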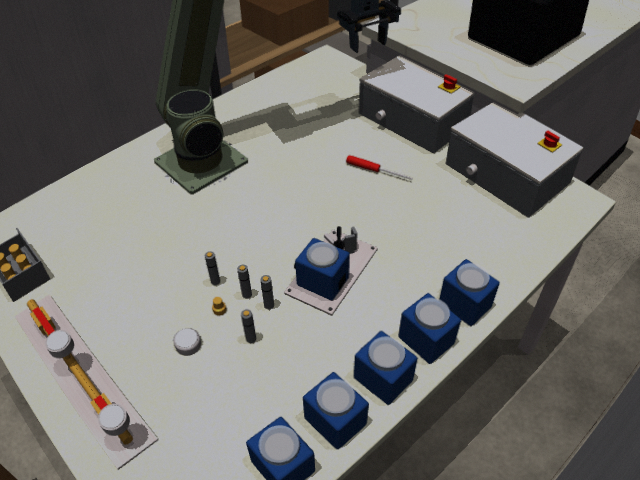

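```bash
cat >> h.py <<'E'
def hull_mask(pts,sh,S=8):
    m=np.zeros((sh[0],sh[1]),np.uint8)
    cv2.fillConvexPoly(m,cv2.convexHull(np.round(np.array(pts)).astype(np.int32)),1); return m
E
python3 - <<'E'
from h import *
from scipy.optimize import minimize
np.set_printoptions(precision=2,suppress=True)
P={c:viewer.grab_frame(c) for c in('top','scene')}
def box(v):
    a=np.radians(v[2]);r=np.array([[np.cos(a),-np.sin(a)],[np.sin(a),np.cos(a)]])
    # rounded vertical edges, 6 mm
    pts=[]
    for sx in(-1,1):
        for sy in(-1,1):
            for t in np.linspace(0,90,4):
                x=sx*(44+6*np.cos(np.radians(t)));y=sy*(36.5+6*np.sin(np.radians(t)))-77.5
                pts.append(r@[x,y]+v[:2])
    return [(*q,z) for q in pts for z in(8,100)]
K=8
H={}
for c,p in P.items():
    im=p['img'].astype(int); m=((im[...,2]>im[...,0]+22)&(im[...,2]>im[...,1]+12)).astype(np.uint8)
    n,lab,st,ce=cv2.connectedComponentsWithStats(m)
    e=proj(p,[583,-53,60]); i=min([i for i in range(1,n) if st[i,4]>100],key=lambda i:np.hypot(*(ce[i]-e)))
    x0,y0=st[i,0]-8,st[i,1]-8; w,h=st[i,2]+16,st[i,3]+16
    sub=(lab==i)[y0:y0+h,x0:x0+w].astype(np.uint8)
    big=cv2.resize(sub,None,fx=K,fy=K,interpolation=cv2.INTER_NEAREST)
    cs=np.vstack(cv2.findContours(big,0,cv2.CHAIN_APPROX_NONE)[0])
    obs=np.zeros_like(big);cv2.fillConvexPoly(obs,cv2.convexHull(cs),1)
    obs=(cv2.GaussianBlur(obs.astype(np.float32),(0,0),4))
    H[c]=(obs,x0,y0); print(c,st[i],ce[i])
def cost(v,cs):
    e=0
    for c in cs:
        obs,x0,y0=H[c]; q=(np.array([proj(P[c],X) for X in box(v)])-[x0,y0]+.5)*K
        m=np.zeros(obs.shape,np.uint8);cv2.fillConvexPoly(m,cv2.convexHull(np.round(q).astype(np.int32)),1)
        m=cv2.GaussianBlur(m.astype(np.float32),(0,0),4)
        e+=((m-obs)**2).sum()/obs.sum()
    return e
for cs in(['top'],['scene'],['top','scene']):
    r=minimize(cost,[561,18,16.5],args=(cs,),method='Nelder-Mead',options=dict(initial_simplex=[[561,18,16.5],[567,18,16.5],[561,24,16.5],[561,18,20]]))
    print(cs,r.x,r.fun)
# probe stud tri candidates: project expected
for z in (0,50,100): print(z,[proj(P[c],[589,-280,z]) for c in P])
E
```

```text
top [326 184  43  47 702] [346.97 207.24]
scene [ 295  238   55   62 1608] [319.69 271.65]
['top'] [562.73  21.51  17.19] 0.0455673448741436
['scene'] [557.77  20.58  18.49] 0.030344616621732712
['top', 'scene'] [560.62  20.75  17.85] 0.08817692846059799
0 [array([434.03, 208.77]), array([249.92, 339.53])]
50 [array([437.48, 206.44]), array([247.46, 326.72])]
100 [array([441.16, 203.95]), array([244.87, 313.11])]
```

Request:
step_arm(
  plan=[0,0,0,0,0,-0.12,0,0,0,0,0,-0.12],
  hand=6,
)

```text
time_s: 1.57
ee_pos: [136.6, 558.6, 228.0]
ee_rot: [180.0, 0.0, -179.7]
force: [-0.3, 0.9, 0.0]
gripper_width: 80.6
gripper_force: 0.0
```

Request:
step_arm(
  plan=[-1.81,-3.35,0,0,0,0,-1.81,-3.35,0,0,0,0,-1.81,-3.35,0,0,0,0,-1.81,-3.35,0,0,0,0,-1.81,-3.35,0,0,0,0],
)

```text
time_s: 1.98
ee_pos: [227.5, 389.5, 228.0]
ee_rot: [180.0, 0.0, -179.9]
force: [0.8, 0.7, 0.7]
gripper_width: 59.9
gripper_force: 0.0
```

Request:
step_arm(
  plan=[-1.81,-3.35,0,0,0,0,-1.81,-3.35,0,0,0,0,-1.81,-3.35,0,0,0,0,-1.81,-3.35,0,0,0,0,-1.81,-3.35,0,0,0,0],
)

```text
time_s: 2.4
ee_pos: [318.1, 221.9, 228.2]
ee_rot: [180.0, 0.1, -180.0]
force: [0.3, 1.0, -0.4]
gripper_width: 60.0
gripper_force: 0.0
```

Request:
step_arm(
  plan=[-1.81,-3.35,0,0,0,0,-1.81,-3.35,0,0,0,0,-1.81,-3.35,0,0,0,0,-1.81,-3.35,0,0,0,0,-1.81,-3.35,0,0,0,0],
)

```text
time_s: 2.82
ee_pos: [408.7, 54.2, 228.3]
ee_rot: [180.0, 0.1, 180.0]
force: [0.3, 0.2, -0.3]
gripper_width: 60.1
gripper_force: 0.0
```

Request:
step_arm(
  plan=[-1.81,-3.35,0,0,0,0,-1.81,-3.35,0,0,0,0,-1.81,-3.35,0,0,0,0,-1.81,-3.35,0,0,0,0,-1.81,-3.35,0,0,0,0],
)

```text
time_s: 3.23
ee_pos: [499.3, -113.3, 228.1]
ee_rot: [180.0, 0.0, 180.0]
force: [0.1, 1.1, 0.4]
gripper_width: 60.0
gripper_force: 0.0
```

Request:
step_arm(
  plan=[-1.81,-3.35,0,0,0,0,-1.81,-3.35,0,0,0,0,-1.81,-3.35,0,0,0,0,-1.81,-3.35,0,0,0,0,-1.81,-3.35,0,0,0,0],
)

```text
time_s: 3.65
ee_pos: [589.8, -280.7, 227.8]
ee_rot: [180.0, 0.0, 180.0]
force: [0.5, 0.6, 0.2]
gripper_width: 60.0
gripper_force: 0.0
```

Request:
step_arm(
  plan=[0,0,0,0,0,-0.1,0,0,0,0,0,-0.1,0,0,0,0,0,-0.1,0,0,0,0,0,0,0,0,0,0,0,0],
)

```text
time_s: 4.07
ee_pos: [589.2, -278.9, 227.8]
ee_rot: [180.0, -0.0, -163.0]
force: [-0.1, -0.8, -0.3]
gripper_width: 59.7
gripper_force: 0.0
```

```bash
python3 - <<'E'
from h import *
np.set_printoptions(precision=1,suppress=True)
p=viewer.grab_frame('scene'); print(sensors.state()['ee_pos'])
a=p['img'][220:380,140:340].copy(); a=cv2.resize(a,(800,640)[:2] if 0 else (750,600),interpolation=cv2.INTER_CUBIC)
def mark(X,c):
    q=(proj(p,X)-[140,220]+.5)*3.75; cv2.drawMarker(a,tuple(int(v) for v in q),c,0,14,1)
for z in(0,100): mark([589,-280,z],(255,0,0))
mark([589.2,-278.9,213.8],(0,255,0))
save('g1.png',a)
for d in viewer.pinpoint('probe_mid',p): print(round(d['score'],2),np.array(d['location']),onz(p,d['location'],50))
E
```

```text
[ 589.2 -278.8  227.9]
0.87 [248.4 327.5] [ 592.  -279.8   50. ]
0.72 [244.  281.8] [ 485.8 -207.7   50. ]
0.59 [324.2 280.4] [610.1 -72.   50. ]
0.58 [267.4 296.2] [ 555.  -195.3   50. ]
```

View pics/g1.png

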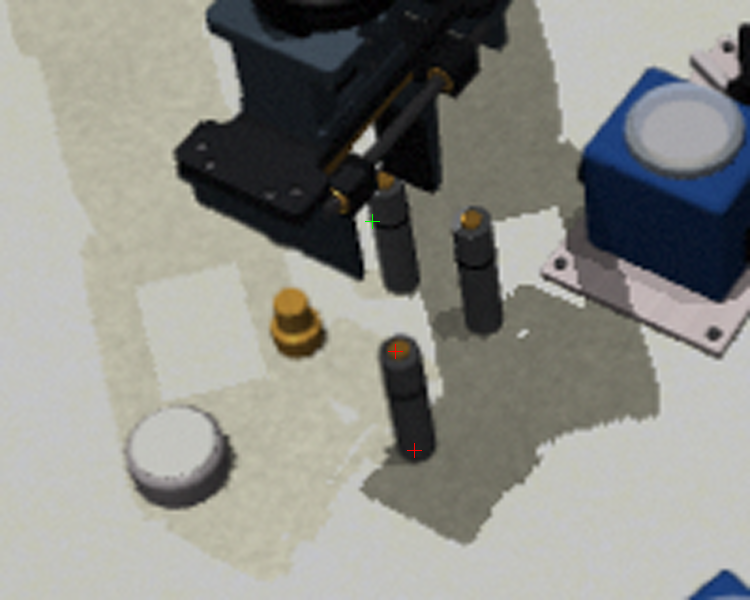

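Request:
step_arm(
  plan=[0,0,3.6,0,0,0,0,0,3.6,0,0,0,0,0,3.6,0,0,0,0,0,3.6,0,0,0,0,0,0,0,0,0],
)

```text
time_s: 4.58
ee_pos: [584.6, -276.3, 76.7]
ee_rot: [179.4, -0.6, -162.9]
force: [-1.7, 0.5, -1.5]
gripper_width: 59.9
gripper_force: 0.0
```

Request:
step_arm(
  plan=[0,0,0,0,0,0,0,0,0,0,0,0,0,0,0,0,0,0,0,0,0,0,0,0,0,0,0,0,0,0],
  hand=2.0,
  newtons=6,
)

```text
time_s: 5.0
ee_pos: [590.2, -279.3, 86.1]
ee_rot: [-179.9, 0.2, -162.8]
force: [0.1, 1.0, -0.1]
gripper_width: 29.4
gripper_force: 0.0
```

Request:
step_arm(
  plan=[0,0,0,0,0,0,0,0,0,0,0,0,0,0,0,0,0,0,0,0,0,0,0,0,0,0,0,0,0,0],
)

```text
time_s: 5.42
ee_pos: [590.0, -279.2, 85.4]
ee_rot: [-179.9, 0.1, -162.8]
force: [0.0, 0.1, 5.1]
gripper_width: 23.8
gripper_force: 6.0
```

Request:
step_arm(
  plan=[0,0,0,0,0,0,0,0,0,0,0,0,0,0,0,0,0,0,0,0,0,0,0,0.1207,0,0,0,0,0,0.1207],
  hand=4.4,
)

```text
time_s: 5.83
ee_pos: [588.9, -278.7, 83.4]
ee_rot: [180.0, -0.1, -177.0]
force: [-0.3, 0.7, 0.5]
gripper_width: 43.8
gripper_force: 0.0
```

Request:
step_arm(
  plan=[0,0,0,0,0,0.1207,0,0,0,0,0,0.1207,0,0,0,0,0,0.1207,0,0,0,0,0,0.1207,0,0,0,0,0,0.1207],
)

```text
time_s: 6.25
ee_pos: [589.0, -278.7, 83.4]
ee_rot: [-180.0, -0.1, 148.4]
force: [-0.1, 0.9, -0.0]
gripper_width: 44.2
gripper_force: 0.0
```

Request:
step_arm(
  plan=[0,0,0,0,0,0.1207,0,0,0,0,0,0.1207,0,0,0,0,0,0.1207,0,0,0,0,0,0.1207,0,0,0,0,0,0.1207],
)

```text
time_s: 6.67
ee_pos: [589.0, -278.7, 83.4]
ee_rot: [-180.0, -0.0, 113.9]
force: [-0.3, 0.1, 0.2]
gripper_width: 44.0
gripper_force: 0.0
```

Request:
step_arm(
  plan=[0,0,0,0,0,0.1207,0.3,0,0,0,0,0,0.3,0,0,0,0,0,0,0,0,0,0,0,0,0,0,0,0,0],
)

```text
time_s: 7.08
ee_pos: [587.3, -272.8, 83.8]
ee_rot: [-180.0, -0.0, 107.4]
force: [-0.4, -0.1, -0.4]
gripper_width: 43.8
gripper_force: 0.0
```

Request:
step_arm(
  plan=[0,0,0,0,0,0,0,0,0,0,0,0,0,0,0,0,0,0,0,0,0,0,0,0,0,0,0,0,0,0],
  hand=2.0,
  newtons=12,
)

```text
time_s: 7.5
ee_pos: [587.5, -273.1, 83.9]
ee_rot: [180.0, -0.0, 107.3]
force: [0.2, 0.3, -0.4]
gripper_width: 23.4
gripper_force: 12.0
```

Request:
step_arm(
  plan=[0,0,0,0,0,0,0,0,0,0,0,0,0,0,0,0,0,0],
)

```text
time_s: 7.75
ee_pos: [587.5, -273.2, 83.9]
ee_rot: [180.0, -0.0, 107.3]
force: [-0.4, 0.0, 0.1]
gripper_width: 23.8
gripper_force: 12.0
```

Request:
step_arm(
  plan=[0,0,-2,0,0,0,0,0,-3.5,0,0,0,0,0,-3.5,0,0,0,0,0,-3.5,0,0,0,0,0,-2.6,0,0,0],
)

```text
time_s: 8.17
ee_pos: [587.9, -273.3, 238.1]
ee_rot: [179.9, 0.1, 107.3]
force: [0.5, 0.3, -0.6]
gripper_width: 23.6
gripper_force: 12.0
```

Request:
step_arm(
  plan=[1,0.2,0,0,0,0,2,0.4,0,0,0,0,2.5,0.5,0,0,0,0,3,0.5,0,0,0,0,3,0.5,0,0,0,0],
)

```text
time_s: 8.58
ee_pos: [572.3, -155.7, 233.6]
ee_rot: [-179.9, -0.1, 107.2]
force: [0.3, -0.2, -0.4]
gripper_width: 23.6
gripper_force: 12.0
```

Request:
step_arm(
  plan=[3,0.5,0,0,0,0,3,0.5,0,0,0,0,3,0.5,0,0,0,0,3,0.5,0,0,0,0,3,0.5,0,0,0,0],
)

```text
time_s: 9.0
ee_pos: [551.4, -4.7, 233.8]
ee_rot: [-179.9, -0.1, 107.3]
force: [-0.5, 0.2, -0.6]
gripper_width: 23.4
gripper_force: 12.0
```

Request:
step_arm(
  plan=[3,0.5,0,0,0,0,2.5,0.5,0,0,0,0,1.5,0.4,0,0,0,0,0.5,0,0,0,0,0,0,0,0,0,0,0],
)

```text
time_s: 9.42
ee_pos: [542.8, 70.3, 234.1]
ee_rot: [-179.9, -0.0, 107.4]
force: [0.5, -0.1, -0.5]
gripper_width: 23.8
gripper_force: 12.0
```

Request:
step_arm(
  plan=[0,0,0,0,0,0,0,0,0,0,0,0,0,0,0,0,0,0],
)

```text
time_s: 9.67
ee_pos: [543.7, 68.2, 234.8]
ee_rot: [-180.0, 0.0, 107.2]
force: [-0.1, -1.0, -1.3]
gripper_width: 23.6
gripper_force: 12.0
```

```bash
python3 - <<'E'
from h import *
np.set_printoptions(precision=1,suppress=True)
s=sensors.state();print(s['time_s'],s['ee_pos'],s['gripper_width'],s['force'])
O=[]
for c,(x,y) in(('scene',(290,180)),('top',(250,150))):
    p=viewer.grab_frame(c); w,h=(100,100); k=4
    a=cv2.resize(p['img'][y:y+h+30,x:x+w],None,fx=4,fy=4,interpolation=cv2.INTER_CUBIC)
    def mk(X,col):
        q=(proj(p,X)-[x,y]+.5)*4; cv2.circle(a,tuple(int(v) for v in q),2,col,-1)
    an=np.radians(17.3)
    def st(l): return [561+np.cos(an)*l[0]-np.sin(an)*l[1],20.5+np.sin(an)*l[0]+np.cos(an)*l[1],l[2]]
    for l in((65,85,8),(-65,85,8),(65,-150,8),(-65,-150,8)): mk(st(l),(255,0,0))
    mk(st((0,45,68)),(0,255,0)); mk(st((0,0,100)),(255,255,0)); mk(st((0,45,8)),(0,255,255))
    O.append(a)
save('c2.png',np.hstack(O))
E
```

```text
9.6667 [543.7  68.2 234.8] 23.565352261193976 [-0.1 -1.  -1.3]
```

View pics/c2.png

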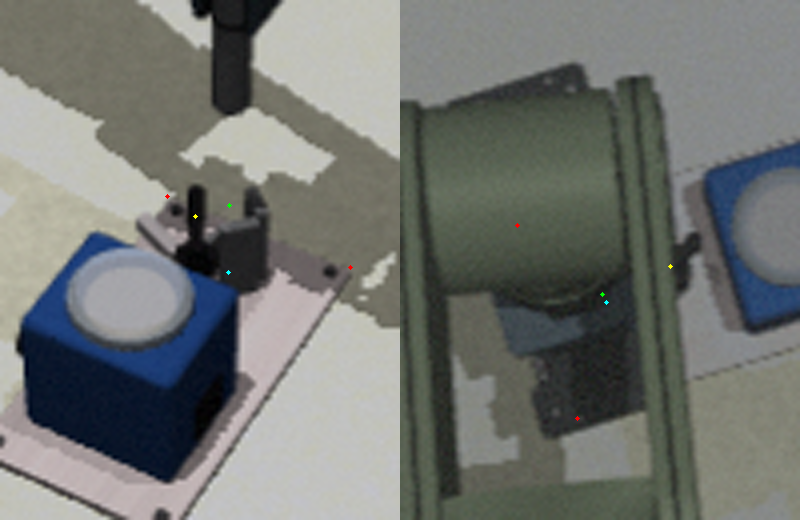

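Request:
step_arm(
  plan=[0,0,2,0,0,0,0,0,2.5,0,0,0,0,0,2,0,0,0,0,0,1,0,0,0,0,0,0,0,0,0],
)

```text
time_s: 10.18
ee_pos: [542.2, 68.7, 157.7]
ee_rot: [-179.7, -0.1, 107.3]
force: [0.3, 0.2, -0.7]
gripper_width: 23.8
gripper_force: 12.0
```

Request:
step_arm(
  plan=[0,0,0,0,0,0,0,0,0,0,0,0],
)

```text
time_s: 10.35
ee_pos: [544.7, 69.3, 161.2]
ee_rot: [179.9, 0.0, 107.3]
force: [0.4, 1.2, -0.5]
gripper_width: 23.6
gripper_force: 12.0
```

```bash
python3 - <<'E'
from h import *
np.set_printoptions(precision=1,suppress=True)
s=sensors.state();print(s['time_s'],s['ee_pos'],s['gripper_width'],s['force'])
p=viewer.grab_frame('scene'); x,y,w,h,k=320,195,60,60,10
a=cv2.resize(p['img'][y:y+h,x:x+w],None,fx=k,fy=k,interpolation=cv2.INTER_CUBIC)
def mk(X,col):
    q=(proj(p,X)-[x,y]+.5)*k; cv2.circle(a,tuple(int(v) for v in q),2,col,-1)
an=np.radians(17.3)
def st(l): return [561+np.cos(an)*l[0]-np.sin(an)*l[1],20.5+np.sin(an)*l[0]+np.cos(an)*l[1],l[2]]
for t in np.linspace(0,2*np.pi,24):
    mk(st((12*np.cos(t),45+12*np.sin(t),68)),(0,255,0))
    f=s['ee_pos']-6.4*np.array([-.297,.955,0])-[0,0,84]; mk(f+[12*np.cos(t),12*np.sin(t),5],(255,0,0))
save('c3.png',a)
E
```

```text
10.35 [544.7  69.3 161.2] 23.624655135874075 [ 0.4  1.2 -0.5]
```

View pics/c3.png

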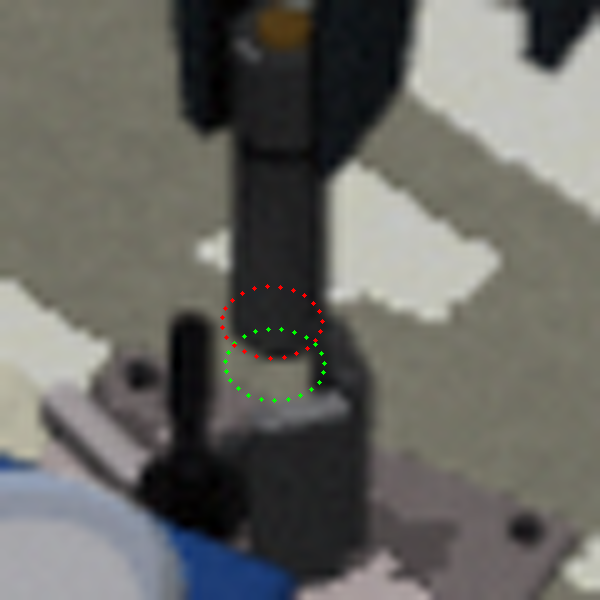

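Request:
step_arm(
  plan=[0,-0.15,0,0,0,0,0,0,1,0,0,0,0,0,1,0,0,0,0,0,0,0,0,0,0,0,0,0,0,0],
)

```text
time_s: 10.82
ee_pos: [541.4, 68.9, 138.8]
ee_rot: [-179.9, -0.0, 107.3]
force: [0.1, 0.4, -0.4]
gripper_width: 23.4
gripper_force: 12.0
```

Request:
step_arm(
  plan=[0,0,0.8,0,0,0,0,0,0.8,0,0,0,0,0,0.8,0,0,0,0,0,0.4,0,0,0,0,0,0,0,0,0],
)

```text
time_s: 11.23
ee_pos: [541.3, 68.8, 110.4]
ee_rot: [-179.8, -0.0, 107.3]
force: [0.2, -0.2, -1.3]
gripper_width: 23.6
gripper_force: 12.0
```

Request:
step_arm(
  plan=[0,0,0.4,0,0,0,0,0,0.4,0,0,0,0,0,0.4,0,0,0,0,0,0.2,0,0,0,0,0,0,0,0,0],
)

```text
time_s: 11.65
ee_pos: [541.9, 68.9, 97.4]
ee_rot: [-179.9, -0.0, 107.3]
force: [-0.4, -0.7, -1.4]
gripper_width: 23.7
gripper_force: 12.0
```

Request:
step_arm(
  plan=[0,0,0,0,0,0,0,0,0.2,0,0,0,0,0,0.2,0,0,0,0,0,0.1,0,0,0,0,0,0,0,0,0],
)

```text
time_s: 12.07
ee_pos: [542.0, 68.9, 92.7]
ee_rot: [-180.0, -0.0, 107.3]
force: [-0.3, -0.1, -0.4]
gripper_width: 23.5
gripper_force: 12.0
```

Request:
step_arm(
  plan=[0,0,0.05,0,0,0,0,0,0.05,0,0,0,0,0,0.05,0,0,0,0,0,0,0,0,0,0,0,0,0,0,0],
)

```text
time_s: 12.48
ee_pos: [542.4, 68.9, 91.8]
ee_rot: [180.0, 0.0, 107.3]
force: [0.1, -0.4, 2.2]
gripper_width: 23.5
gripper_force: 12.0
```

Request:
step_arm(
  plan=[0,0,0,0,0,0,0,0,0,0,0,0,0,0,0,0,0,0,0,0,0,0,0,0,0,0,0,0,0,0],
  hand=3.4,
)

```text
time_s: 12.9
ee_pos: [542.2, 68.9, 91.3]
ee_rot: [-180.0, -0.0, 107.3]
force: [0.2, 0.1, -0.4]
gripper_width: 34.2
gripper_force: 0.0
```

Request:
step_arm(
  plan=[0,0,-1,0,0,0,0,0,-2,0,0,0,0,0,-2.5,0,0,0,0,0,-2.5,0,0,0,0,0,-1,0,0,0],
)

```text
time_s: 13.32
ee_pos: [544.0, 69.1, 185.5]
ee_rot: [179.6, 0.1, 107.3]
force: [1.1, 0.6, 0.7]
gripper_width: 34.1
gripper_force: 0.0
```

```bash
python3 - <<'E'
from h import *
np.set_printoptions(precision=1,suppress=True)
s=sensors.state();print(s['time_s'],s['ee_pos'],s['gripper_width'],s['force'])
p=viewer.grab_frame('scene'); x,y,w,h,k=310,195,70,60,10
a=cv2.resize(p['img'][y:y+h,x:x+w],None,fx=k,fy=k,interpolation=cv2.INTER_CUBIC)
save('c4.png',a)
for n in('probe_mid','knob','seat'):
  for d in viewer.pinpoint(n,p)[:3]: print(n,round(d['score'],2),np.array(d['location']),onz(p,d['location'],dict(probe_mid=58,knob=83,seat=8)[n]))
E
```

```text
13.3167 [544.   69.1 185.5] 34.09463646967548 [1.1 0.6 0.7]
probe_mid 0.69 [242.1 281.6] [ 488.1 -213.8   58. ]
probe_mid 0.69 [212.3 270.6] [ 413.9 -244.1   58. ]
probe_mid 0.59 [269.6 294. ] [ 558.9 -191.2   58. ]
knob 0.65 [340.3 235.9] [558.   30.3  83. ]
seat 0.9 [346.6 248.6] [550.   61.2   8. ]
```

View pics/c4.png

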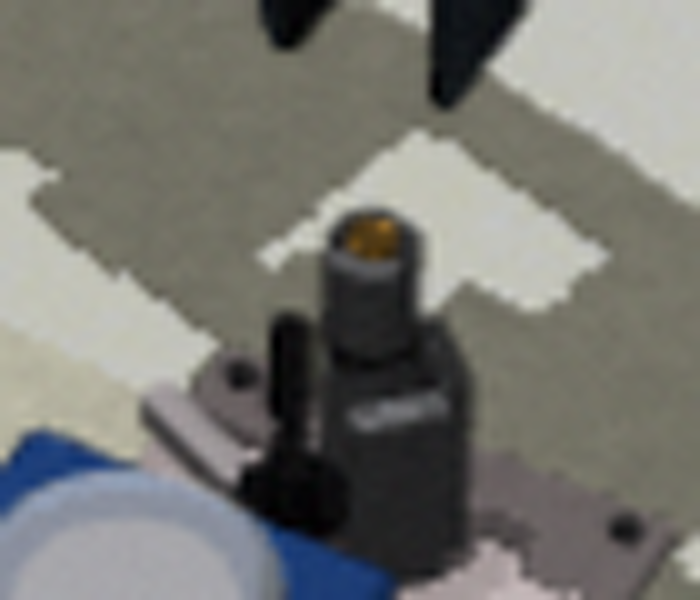

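Request:
step_arm(
  plan=[0,0,0,0,0,-0.108,0,0,0,0,0,-0.108,0,0,0,0,0,-0.108,0,0,0,0,0,-0.107,-1.5,-0.6,0,0,0,0],
  hand=2.4,
)

```text
time_s: 13.93
ee_pos: [545.9, 55.2, 179.3]
ee_rot: [-179.8, -0.2, 132.3]
force: [-0.6, -0.1, -0.3]
gripper_width: 23.9
gripper_force: 0.0
```

Request:
step_arm(
  plan=[-2,-0.7,0,0,0,0,-1.36,-0.55,0,0,0,0,0,0,0,0,0,0,0,0,0,0,0,0,0,0,0,0,0,0],
)

```text
time_s: 14.35
ee_pos: [560.4, 20.7, 180.6]
ee_rot: [-179.9, -0.1, 132.0]
force: [-0.1, 0.2, 0.4]
gripper_width: 23.9
gripper_force: 0.0
```

```bash
python3 - <<'E'
from h import *
np.set_printoptions(precision=2,suppress=True)
s=sensors.state();print(s['time_s'],s['ee_pos'],s['ee_rot'],s['gripper_width'],s['force'],s['torque'])
p=viewer.grab_frame('scene'); x,y,w,h,k=310,185,60,60,10
a=cv2.resize(p['img'][y:y+h,x:x+w],None,fx=k,fy=k,interpolation=cv2.INTER_CUBIC)
q=(proj(p,[561,20.5,100])-[x,y]+.5)*k; cv2.circle(a,tuple(int(v) for v in q),3,(255,255,0),-1)
q=(proj(p,s['ee_pos']-[0,0,14])-[x,y]+.5)*k; cv2.circle(a,tuple(int(v) for v in q),3,(255,0,0),-1)
save('c5.png',a)
E
```

```text
14.35 [560.37  20.67 180.6 ] [-179.94   -0.1   131.96] 23.866093403726467 [-0.08  0.2   0.36] [-0.02 -0.04 -0.02]
```

View pics/c5.png

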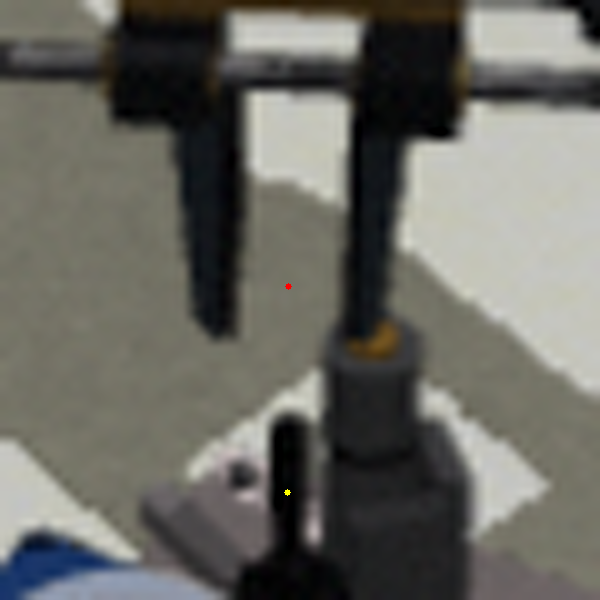

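Request:
step_arm(
  plan=[0,-0.1,2,0,0,0,0,0,2.5,0,0,0,0,0,2.5,0,0,0,0,0,1.5,0,0,0,0,0,1,0,0,0],
)

```text
time_s: 14.82
ee_pos: [558.7, 20.5, 84.5]
ee_rot: [-179.9, -0.1, 132.0]
force: [0.3, 1.0, -0.2]
gripper_width: 23.9
gripper_force: 0.0
```

Request:
step_arm(
  plan=[0,0,0,0,0,0,0,0,0,0,0,0,0,0,0,0,0,0],
)

```text
time_s: 15.07
ee_pos: [561.1, 20.0, 87.6]
ee_rot: [179.9, 0.1, 132.0]
force: [0.9, -0.5, 0.3]
gripper_width: 24.4
gripper_force: 0.0
```

Request:
step_arm(
  plan=[0,0,0,0,0,0,0,0,0,0,0,0,0,0,0,0,0,0,0,0,0,0,0,0],
  hand=0.5,
  newtons=10,
)

```text
time_s: 15.4
ee_pos: [561.2, 20.0, 87.4]
ee_rot: [179.9, 0.1, 132.0]
force: [0.5, 2.0, 2.2]
gripper_width: 10.0
gripper_force: 9.8
```

```bash
cat > q.py <<'E'
from h import *
np.set_printoptions(precision=3,suppress=True)
s=sensors.state();print(s['time_s'],s['ee_pos'],s['ee_rot'],round(s['gripper_width'],2),s['gripper_force'],s['force'],s['torque'])
E
python3 q.py
```

```text
15.4 [561.184  20.001  87.444] [179.867   0.083 132.024] 10.02 9.79294266566285 [0.478 1.981 2.153] [ 0.215 -0.088  0.239]
```

Request:
step_arm(
  plan=[0,0,0,0,0,0,0,0,0,0,0,0,0,0,0,0,0,0],
)

```text
time_s: 15.65
ee_pos: [561.2, 20.0, 87.4]
ee_rot: [179.9, 0.1, 132.0]
force: [0.4, 2.0, 5.8]
gripper_width: 9.3
gripper_force: 9.8
```

```bash
python3 q.py
```

```text
15.65 [561.151  20.004  87.375] [179.877   0.073 132.003] 9.34 9.767993621408095 [0.441 2.021 5.815] [ 0.293 -0.071  0.226]
```

Request:
step_arm(
  plan=[0,0,0,0,0,-0.02,0,0,0,0,0,-0.02,0,0,0,0,0,0,0,0,0,0,0,0],
)

```text
time_s: 15.98
ee_pos: [561.3, 19.9, 87.3]
ee_rot: [179.9, 0.1, 134.3]
force: [0.9, 1.7, 5.3]
gripper_width: 8.3
gripper_force: 9.9
```

```bash
python3 q.py
```

```text
15.9833 [561.285  19.884  87.346] [179.877   0.097 134.294] 8.26 9.888105243444443 [0.891 1.664 5.32 ] [ 0.235 -0.173  0.266]
```

Request:
step_arm(
  plan=[0,0,0,0,0,0,0,0,0,0,0,0,0,0,0,0,0,0],
  newtons=40,
)

```text
time_s: 16.23
ee_pos: [561.3, 19.9, 87.4]
ee_rot: [179.9, 0.1, 134.3]
force: [0.2, 1.2, 4.7]
gripper_width: 8.2
gripper_force: 40.0
```

```bash
python3 q.py
```

```text
16.2333 [561.3    19.886  87.411] [179.873   0.093 134.269] 8.2 39.95366156101227 [0.244 1.168 4.716] [ 0.166 -0.098  0.166]
```

Request:
step_arm(
  plan=[0,0,0,0,0,0.03,0,0,0,0,0,0.03,0,0,0,0,0,0.03,0,0,0,0,0,0.03,0,0,0,0,0,0.03],
)

```text
time_s: 16.65
ee_pos: [561.2, 19.8, 87.4]
ee_rot: [179.9, 0.1, 125.6]
force: [0.3, 1.9, 5.8]
gripper_width: 7.5
gripper_force: 39.9
```

```bash
python3 q.py
```

```text
16.65 [561.178  19.779  87.406] [179.883   0.081 125.625] 7.48 39.93666887283325 [0.348 1.907 5.811] [ 0.158 -0.089  0.294]
```

Request:
step_arm(
  plan=[0,0,0,0,0,0.03,0,0,0,0,0,0.03,0,0,0,0,0,0.03,0,0,0,0,0,0.03,0,0,0,0,0,0.03],
)

```text
time_s: 17.07
ee_pos: [561.0, 19.7, 87.4]
ee_rot: [179.9, 0.1, 117.0]
force: [0.2, 1.7, 6.7]
gripper_width: 7.8
gripper_force: 39.9
```

```bash
python3 q.py
```

```text
17.0667 [561.045  19.711  87.391] [179.891   0.062 117.035] 7.84 39.937729239463806 [0.154 1.716 6.682] [ 0.067 -0.049  0.291]
```

Request:
step_arm(
  plan=[0,0,0,0,0,0.03,0,0,0,0,0,0.03,0,0,0,0,0,0.03,0,0,0,0,0,0.03,0,0,0,0,0,0.03],
)

```text
time_s: 17.48
ee_pos: [560.9, 19.6, 87.4]
ee_rot: [179.9, 0.0, 108.4]
force: [0.8, 2.0, 5.3]
gripper_width: 7.5
gripper_force: 39.9
```

```bash
python3 q.py
```

```text
17.4833 [560.921  19.64   87.395] [179.9     0.049 108.447] 7.5 39.93810296058655 [0.846 1.977 5.29 ] [0.037 0.006 0.315]
```

Request:
step_arm(
  plan=[0,0,0,0,0,0.01,0,0,0,0,0,0.01,0,0,0,0,0,0.01],
)

```text
time_s: 17.73
ee_pos: [560.9, 19.6, 87.4]
ee_rot: [179.9, 0.0, 106.8]
force: [0.1, -0.4, 6.0]
gripper_width: 7.9
gripper_force: 39.9
```

```bash
cat > cam.py <<'E'
import sys
from q import *
p=viewer.grab_frame('scene'); x,y,w,h,k=310,195,60,60,10
save(sys.argv[1],cv2.resize(p['img'][y:y+h,x:x+w],None,fx=k,fy=k,interpolation=cv2.INTER_CUBIC))
E
python3 cam.py c6.png
```

```text
17.7333 [560.904  19.622  87.398] [179.901   0.044 106.783] 7.9 39.9400269985199 [ 0.093 -0.389  6.019] [ 0.024 -0.049  0.295]
```

View pics/c6.png

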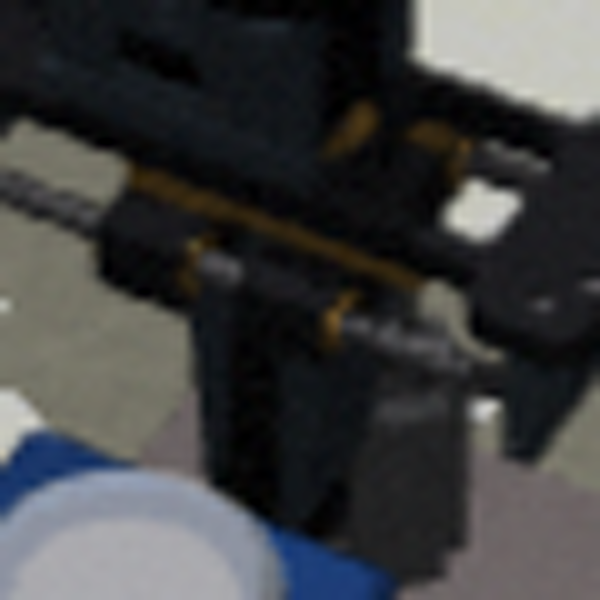

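Request:
step_arm(
  plan=[0,0,0,0,0,0.012,0,0,0,0,0,0.012,0,0,0,0,0,0.012,0,0,0,0,0,0.012],
)

```text
time_s: 18.12
ee_pos: [560.9, 19.6, 87.4]
ee_rot: [179.9, 0.0, 104.0]
force: [0.6, 1.0, 6.1]
gripper_width: 8.0
gripper_force: 39.9
```

```bash
python3 q.py
```

```text
18.1167 [560.851  19.612  87.402] [179.905   0.039 104.026] 7.97 39.940091371536255 [0.611 0.971 6.09 ] [-0.007  0.038  0.28 ]
```

Request:
step_arm(
  plan=[0,0,0,0,0,0.012,0,0,0,0,0,0.012,0,0,0,0,0,0.012,0,0,0,0,0,0.012],
)

```text
time_s: 18.45
ee_pos: [560.8, 19.6, 87.4]
ee_rot: [179.9, 0.0, 101.3]
force: [1.0, 1.1, 7.4]
gripper_width: 7.8
gripper_force: 39.9
```

```bash
python3 q.py
```

```text
18.45 [560.792  19.622  87.378] [179.911   0.035 101.279] 7.77 39.93947625160217 [0.953 1.139 7.413] [-0.037  0.053  0.294]
```

Request:
step_arm(
  plan=[0,0,0,0,0,0.012,0,0,0,0,0,0.012,0,0,0,0,0,0.012,0,0,0,0,0,0.012],
)

```text
time_s: 18.78
ee_pos: [560.8, 19.6, 87.4]
ee_rot: [179.9, 0.0, 98.5]
force: [-0.6, 0.8, 6.9]
gripper_width: 7.9
gripper_force: 39.9
```

```bash
python3 q.py
```

```text
18.7833 [560.784  19.579  87.386] [179.912   0.032  98.527] 7.89 39.939690828323364 [-0.581  0.782  6.927] [-0.031  0.068  0.287]
```

Request:
step_arm(
  plan=[0,0,0,0,0,0.012,0,0,0,0,0,0.012,0,0,0,0,0,0.012,0,0,0,0,0,0.012],
)

```text
time_s: 19.12
ee_pos: [560.7, 19.6, 87.4]
ee_rot: [179.9, 0.0, 95.8]
force: [0.0, 0.1, 6.4]
gripper_width: 8.1
gripper_force: 39.9
```

```bash
python3 q.py
```

```text
19.1167 [560.724  19.569  87.394] [179.917   0.03   95.78 ] 8.08 39.93904531002045 [0.029 0.115 6.439] [0.007 0.12  0.346]
```

Request:
step_arm(
  plan=[0,0,0,0,0,0.006,0,0,0,0,0,0.006],
)

```text
time_s: 19.28
ee_pos: [560.7, 19.6, 87.4]
ee_rot: [179.9, 0.0, 95.1]
force: [-0.4, 1.0, 5.6]
gripper_width: 7.9
gripper_force: 39.9
```

```bash
python3 q.py
```

```text
19.2833 [560.724  19.592  87.427] [179.913   0.028  95.108] 7.9 39.93886470794678 [-0.422  1.042  5.578] [-0.02   0.023  0.28 ]
```

Request:
step_arm(
  plan=[0,0,0,0,0,0.012,0,0,0,0,0,0.012],
)

```text
time_s: 19.45
ee_pos: [560.7, 19.6, 87.4]
ee_rot: [179.9, 0.0, 93.7]
force: [0.4, 0.7, 7.0]
gripper_width: 8.0
gripper_force: 39.9
```

```bash
python3 q.py
```

```text
19.45 [560.695  19.589  87.393] [179.92    0.026  93.72 ] 8.02 39.93755221366882 [0.407 0.723 7.021] [-0.039  0.101  0.317]
```

Request:
step_arm(
  plan=[0,0,0,0,0,0.012,0,0,0,0,0,0.012],
)

```text
time_s: 19.62
ee_pos: [560.6, 19.6, 87.4]
ee_rot: [179.9, 0.0, 92.4]
force: [-0.2, 0.9, 7.3]
gripper_width: 7.8
gripper_force: 39.9
```

```bash
python3 q.py
```

```text
19.6167 [560.63   19.559  87.376] [179.926   0.029  92.355] 7.76 39.93152976036072 [-0.213  0.942  7.316] [-0.063  0.128  0.351]
```

Request:
step_arm(
  plan=[0,0,0,0,0,0.006,0,0,0,0,0,0.006],
)

```text
time_s: 19.78
ee_pos: [560.6, 19.6, 87.4]
ee_rot: [179.9, 0.0, 91.7]
force: [-0.5, 1.3, 6.8]
gripper_width: 7.7
gripper_force: 39.9
```

```bash
python3 q.py
```

```text
19.7833 [560.632  19.567  87.388] [179.926   0.03   91.693] 7.69 39.92775321006775 [-0.524  1.322  6.771] [-0.044  0.083  0.407]
```

Request:
step_arm(
  plan=[0,0,0,0,0,0.006,0,0,0,0,0,0],
)

```text
time_s: 19.95
ee_pos: [560.6, 19.6, 87.4]
ee_rot: [179.9, 0.0, 91.3]
force: [-0.4, 1.5, 7.0]
gripper_width: 7.9
gripper_force: 39.9
```

```bash
python3 q.py
```

```text
19.95 [560.646  19.552  87.379] [179.924   0.03   91.349] 7.9 39.9397748708725 [-0.4    1.455  6.988] [-0.031  0.091  0.328]
```

Request:
step_arm(
  plan=[0,0,0,0,0,0.004,0,0,0,0,0,0.004],
)

```text
time_s: 20.12
ee_pos: [560.6, 19.6, 87.4]
ee_rot: [179.9, 0.0, 90.9]
force: [-0.5, 2.5, 6.8]
gripper_width: 8.1
gripper_force: 39.9
```

```bash
python3 q.py
```

```text
20.1167 [560.605  19.574  87.384] [179.927   0.033  90.911] 8.06 39.9231094121933 [-0.503  2.541  6.841] [-0.069  0.08   0.457]
```

Request:
step_arm(
  plan=[0,0,0,0,0,0,0,0,0,0,0,0,0,0,0,0,0,0,0,0,0,0,0,0],
  hand=2.0,
)

```text
time_s: 20.45
ee_pos: [559.8, 19.6, 85.9]
ee_rot: [-179.9, 0.0, 90.8]
force: [-0.5, 0.4, -0.2]
gripper_width: 20.3
gripper_force: 0.0
```

Request:
step_arm(
  plan=[0,0,-1,0,0,0,0,0,-2,0,0,0,0,0,-3,0,0,0,0,0,-3,0,0,0,0,0,-3,0,0,0],
)

```text
time_s: 20.87
ee_pos: [559.9, 19.6, 208.3]
ee_rot: [-180.0, -0.0, 90.8]
force: [1.2, -0.4, -0.5]
gripper_width: 20.2
gripper_force: 0.0
```

Request:
step_arm(
  plan=[0,0,-3,0,0,0,0,0,-2,0,0,0,0,0,0,0,0,0,0,0,0,0,0,0,0,0,0,0,0,0],
)

```text
time_s: 21.28
ee_pos: [559.5, 19.7, 255.7]
ee_rot: [-179.9, -0.0, 90.9]
force: [0.1, -0.2, -0.0]
gripper_width: 20.0
gripper_force: 0.0
```

```bash
python3 cam.py c7.png
```

```text
21.2833 [559.533  19.698 255.724] [-179.905   -0.003   90.851] 20.04 0.0 [ 0.116 -0.242 -0.049] [-0.051  0.015 -0.03 ]
```

View pics/c7.png

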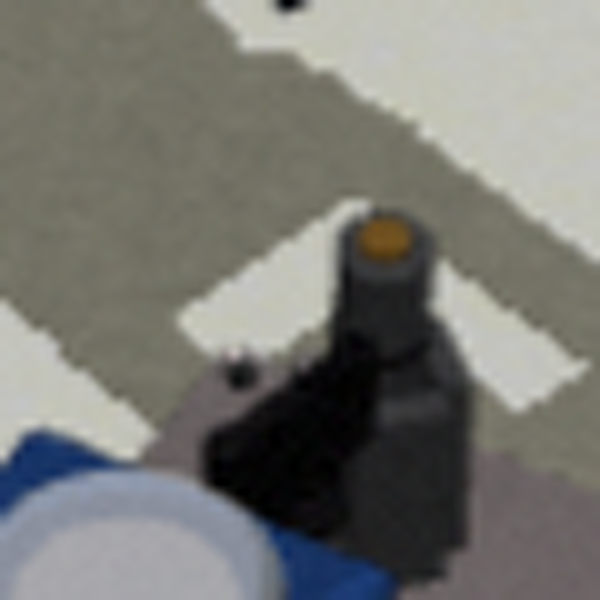

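```bash
python3 -c "
from workcell import env
print(env.job_done())"
```

```text
the job is handed in; nothing more can be done
None
```

The probe stands clamped upright in the vee: I turned the knob clockwise until the moment was about 0.17 N m above free turning, let go, backed the arm clear, and handed the job in at about 21 s. The hand-in gave no verdict.

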